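Lock the open hold-down with the red T-key

TASK

One of the three hold-downs along the panel is still open: its brass finger is turned aside. Take the red-handled T-key from the rack, seat its hex end fully home in the socket on top of that hold-down, and turn it clockwise with the key, about a quarter turn, until the brass finger points straight across the panel like the other two. Leave the key standing in the socket, and do not touch the hold-down itself with the gripper.

Things in the scene. Friction and masses are not known exactly. Their poses are not given: they have to be found in the camera images.
- red_key: T-key, red handle, 138 mm, 0.3-0.5 kg, upright in a 55 mm high rack beside two other keys (85 mm apart). Origin: tip, below; z up, x along the crossbar: 100 long, 18 thick, 24 high, middle 126 mm above the tip. Collar (diameter 62) at 45-51 mm rests on the rack; lift over 50 to clear. Below it hexagon, 27 across flats, two flats parallel to the crossbar; lowest 12 mm a cone to 12 diameter.
- holddown: Fixed grey base plate, 80 x 80 x 12 mm, of the open hold-down, on the 18 mm jig board. Two locked hold-downs stand in the same row, 130 mm apart. Origin: centre of its underside; x points straight across the panel, as the locked fingers do; z up. The panel's top is 24 mm above the origin.
- brass_finger: Its turning part: steel hub 66 mm wide, 55 high, with a brass finger 22 wide reaching 75 mm. Origin: centre of the hub's underside, on the vertical turning axis; x along the finger, outwards; z up. It starts 70 to 90 degrees anticlockwise (from above) of the base's x; a stop ends the clockwise turn 3 degrees past straight. Stiffness 0.12 N m; it stays where left.
- socket (a point): Centre of the hub's rim, 55 mm above brass_finger's origin, same axes. Mouth of the hex socket: 30 mm across flats, 49 deep, top 12 mm a funnel 48 wide; two flats parallel to the finger. Key fits with crossbar along the finger or at multiples of 60 degrees to it, 14 degrees of play; let go with its nose in the funnel it drops in. Home: collar on the rim, tip 45 mm below this point, crossbar middle 81 above.
There are look-alikes about, which are no part of the job. Leave any green look-alike of the red_key alone.

How it is judged:
By the outcome, as a careful person would: the job done as asked, in the order asked, and still so for the second after the job is handed in, with the robot touching nothing.
It also fails if it takes over 42 s, if anything falls off the work surface, if the arm or the gripper's body presses on something with over 40 N, if the wrist force passes 120 N, or if a joint passes its speed limit or range.

ROBOT

A 6-joint arm with a two-finger parallel gripper is mounted at the origin on the work surface. World frame = base frame: x ahead of the robot, y to its left, z up, the work surface at z = 0. Lengths are in m, angles in degrees, forces in N, time in s.
With the tool pointing down it reaches from about 0.4 to 0.825 m from the base axis. Payload 7 kg.
Tool frame: the origin (TCP) lies at the very end of the fingers, on their centre line; the grasp point (between the pads) lies 19 mm behind it (ctrl.grip_depth is the z of the grasp point in the tool frame, in m); z points along the fingers, y is the direction in which the jaws open and shut (so a half turn about z gives the same grasp; the last joint's range is limited). The gripper opens to 88 mm and grips with 3 to 60 N. Pads are 19 mm wide; open, the fingers measure 130 mm over their backs; the gripper's body (78 mm by 193 mm) begins 47 mm behind the grasp point.
Start: joints at [87.955, 20.546, 0.682, 0, -70.136, -16.507], TCP at [0.215, 0.64, 0.227] pointing down, gripper open.
Joint ranges: [-176.03, 176.03], [-82.01, 121.73], [-58.28, 71.71], [-173.87, 95.51], [-174.79, -0.11], [-173.66, 173.66]. Speed limits (degrees/s): [136.94, 136.94, 172.46, 180, 180, 180].

INTERFACE

Orientations are given as [roll, pitch, yaw] about the fixed x, y, z axes, in that order (R = Rz(yaw) Ry(pitch) Rx(roll)).
In Python, from plant import telemetry, snapshot, job, models, ctrl gives the robot as it stands.
- The arm moves only by the tool jog_arm, never from a script. Its argument "targets" is text: rows parted by semicolons, each of 7 numbers parted by spaces: the shift along the tool's x, y, z in m, then the turn, a rotation vector about the tool's x, y, z in degrees, then the gripper command: -1 is shut, 1 is fully open, values between are in proportion. A call has exactly 8 rows; each row is the pose to reach, as a shift and turn from the pose measured when the call began, along the tool's axes at that moment; what a row does not reach only later rows make up. A row lasts 1/8 s, in which the tool goes at most 62.5 mm and 10.7 degrees, less where a joint would pass 70% of its speed; a pose out of reach is approached as far as the arm can. A call with a gripper value outside its range is refused whole. The fingers move at their own pace and stop on an object; the grip force is fixed at half the most. Time passes only in rows, so rows that repeat a pose let the fingers close, or fill a call up. It gives the time, the measured TCP pose, the force and the opening at its end, in the units of the state.
- telemetry.get_obs(): the state, without advancing time (a new reading comes with each control period).
- snapshot(name): name is "side" or "top"; returns a dict with "img" (400x640x3 uint8, red, green, blue), "range_z" (400x640 float32, m along the optical axis (not along the pixel's ray), 0 where there is no reading), "intrinsics" (3x3 intrinsics, pixels), "k1" (the pictures are not rectified: a ray, as slopes to the right and down, at radius r is drawn at 1 + k1 r^2 times it, then the intrinsics apply), "R" (3x3) and "t" (3): a world point X has camera coordinates R X + t. Camera axes: x right, y down, z forward; pixel columns grow to the right and rows downward; lengths in m; the calibration is good to about 2 mm. A picture is of the moment at which its call begins.
- job.close_job(): hands the job in, once; it reports no verdict.
Trained networks look in a picture, given as the dict that the camera call returned (one of the last four; its "shot" number tells which), for a name from the list of things; names that differ only in an ending like _2 or _b are one class to them, and where a whole thing is asked for, a point or a joint stands for the part that bears it (a point fixed in the world has none). Each returns a list of dicts, best first, with "conf" (0 to 1); they miss things now and then, are a little off and sometimes report something else, mostly with a low value. They report only what shows in the picture. A call takes as long as a camera call. They do not tell look-alikes from the thing itself.
- models.cut_out(name, picture): "region" (400x640 bool, what is visible of it) and "uv" ([column, row] in pixels, amid what is visible of it).
- models.spot_point(name, picture): "uv" ([column, row] in pixels: a listed point, or the origin of a listed thing).
The state is a dict: "clock": time; "joint_pos": joint angles; "qvel": joint speeds; "tau": joint torques, N m; "tool_pos": TCP position; "orientation": TCP orientation; "force": force on the tool from outside, world axes, zero at the start; "moment": the same for the moment, N m; "opening": finger opening in m.
Only numpy, scipy, OpenCV 4.12 (cv2) and the standard library are available. Lean on these libraries where they do the work, as an engineer would, in place of code of your own. Each camera call takes 0.05 s, during which the arm holds its last target.

## Working session

There is one attempt and no reset: what is moved stays moved. The work goes in short steps, Python scripts to look and compute and a tool call to move; the robot and the scene stay as the last step left them, time stands still between calls to the robot, and variables do not carry over. Pictures are saved under pics/ and viewed, and the job is handed in when it is done.

Besides the shell and the picture viewer there is one more tool, called after ">>>" as name(argument=value, ...) on one line, values as JSON. jog_arm: Moves the arm, as the interface text tells. Its arguments: {"type":"object","properties":{"targets":{"type":"string"}},"required":["targets"]}

```bash
mkdir -p pics; ls; cat > h.py <<'E'
import numpy as np, cv2
from plant import telemetry, snapshot, job, models, ctrl
from scipy.spatial.transform import Rotation as Ro
def save(p,n): cv2.imwrite('pics/'+n, cv2.cvtColor(p['img'],cv2.COLOR_RGB2BGR))
def ray(p,uv):
    K=p['intrinsics'];x=(uv[0]-K[0,2])/K[0,0];y=(uv[1]-K[1,2])/K[1,1]
    d=np.hypot(x,y);r=d
    for _ in range(20): r=d/(1+p['k1']*r*r)
    s=r/d if d>0 else 1
    return np.array([x*s,y*s,1.])
def at_depth(p,uv,z): return p['R'].T@(ray(p,uv)*z-p['t'])
def at_height(p,uv,h):
    o=-p['R'].T@p['t'];v=p['R'].T@ray(p,uv);return o+v*(h-o[2])/v[2]
def cloud(p):
    K=p['intrinsics'];u,v=np.meshgrid(np.arange(640),np.arange(400))
    x=(u-K[0,2])/K[0,0];y=(v-K[1,2])/K[1,1];d=np.hypot(x,y);r=d.copy()
    for _ in range(20): r=d/(1+p['k1']*r*r)
    s=np.where(d>0,r/np.maximum(d,1e-9),1);z=p['range_z']
    c=np.stack([x*s*z,y*s*z,z],-1)
    return (c-p['t'])@p['R'],z>0
def proj(p,X):
    c=p['R']@X+p['t'];x,y=c[0]/c[2],c[1]/c[2];f=1+p['k1']*(x*x+y*y);K=p['intrinsics']
    return np.array([K[0,0]*x*f+K[0,2],K[1,1]*y*f+K[1,2]])
E
python3 - <<'E'
from h import *
for n in('top','side'):
    p=snapshot(n);save(p,n+'0.png')
    print(n,-p['R'].T@p['t'],p['R'][2])
    for t in('red_key','holddown','brass_finger'):
        for d in models.spot_point(t,p)[:5]: print(t,d['conf'],d['uv'])
    for d in models.spot_point('socket',p)[:5]: print('socket',d['conf'],d['uv'],at_height(p,d['uv'],.085))
o=telemetry.get_obs();print(o); print(ctrl.grip_depth)
E
```

```text
pics
top [ 0.36898149 -0.09383725  0.96600713] [ 0.04885611 -0.0032906  -0.99880041]
red_key 0.82 [404.2, 211.2]
red_key 0.73 [460.0, 196.1]
holddown 0.92 [290.0, 127.3]
brass_finger 0.65 [290.6, 115.4]
socket 0.79 [284.8, 116.4] [6.11029872e-01 8.99094598e-05 8.50000000e-02]
side [ 0.05709669 -0.78213144  1.01395127] [ 0.3110294   0.56152434 -0.76677971]
red_key 0.95 [398.2, 323.9]
red_key 0.93 [358.1, 284.8]
red_key 0.87 [303.9, 313.0]
red_key 0.21 [364.9, 177.2]
holddown 0.74 [364.9, 177.7]
brass_finger 0.58 [365.2, 175.3]
socket 0.77 [365.1, 161.6] [ 0.61151282 -0.00118932  0.085     ]
socket 0.59 [364.4, 175.8] [ 0.57847043 -0.0503068   0.085     ]
{'clock': 0.5, 'joint_pos': array([ 8.79535659e+01,  2.05463038e+01,  6.82359627e-01, -2.41416411e-03,
       -7.01346484e+01, -1.65100484e+01]), 'qvel': array([-0.11141143, -0.04879244,  0.0466221 , -0.02656149, -0.1381445 ,
        0.04739589]), 'tau': array([ 4.62578519e-04, -5.81798494e+01,  2.93067616e+01,  6.99726328e+00,
        1.18894957e-02, -2.85440893e-05]), 'tool_pos': array([0.21477253, 0.63990214, 0.22655733]), 'orientation': array([-1.79999296e+02,  2.57689578e-03, -1.85573028e+01]), 'force': array([ 0.67407398, -0.92353617, -0.62790602]), 'moment': array([-0.00454638,  0.02811786,  0.03594867]), 'opening': 0.08739014883146126}
-0.0188
```

View pics/top0.png

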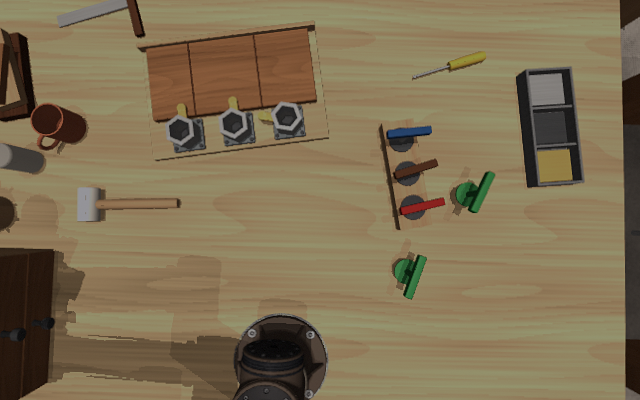

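View pics/side0.png

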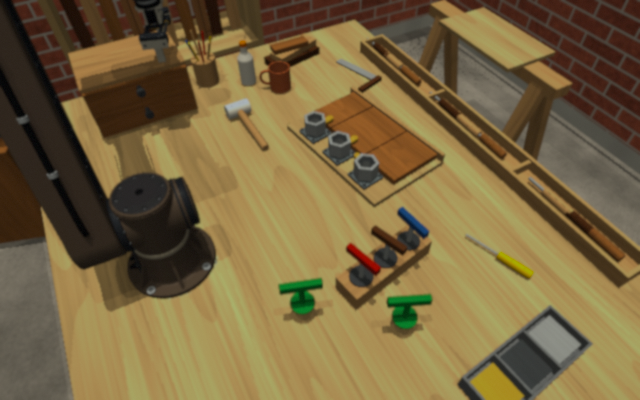

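The top view shows the open hold-down at about (287,117), its finger pointing left at (264,117). The red key's crossbar is at about (422,207), nearest of the three in the rack. The green look-alikes are at (481,192) and (414,277).

```bash
python3 - <<'E'
from h import *
for n in('top','side'):
    p=snapshot(n);C,ok=cloud(p)
    im=p['img'];big=cv2.resize(im,None,fx=1,fy=1)
    if n=='top': crop=im[80:240,220:520]; 
    else: crop=im[120:310,260:460]
    cv2.imwrite(f'pics/crop_{n}1.png',cv2.cvtColor(cv2.resize(crop,None,fx=2.6,fy=2.6,interpolation=cv2.INTER_CUBIC),cv2.COLOR_RGB2BGR))
    I=im.astype(int);red=(I[...,0]>110)&(I[...,1]<50)&(I[...,2]<60)&ok
    nl,lab,st,ce=cv2.connectedComponentsWithStats(red.astype(np.uint8))
    for i in range(1,nl):
        if st[i,4]<40: continue
        P=C[lab==i];print(n,'red',st[i],ce[i],P.mean(0),'zpct',np.percentile(P[:,2],[5,50,95]))
        T=P[P[:,2]>np.percentile(P[:,2],95)-.008]
        rect=cv2.minAreaRect((T[:,:2]*1000).astype(np.float32));print('rect',rect, len(T)); print(at_height(p,ce[i],.148))
    # hubs top
    m=ok&(C[...,2]>.079)&(C[...,2]<.092)&(C[...,0]>.5)&(C[...,0]<.72)&(C[...,1]>-.1)&(C[...,1]<.4)
    nl,lab,st,ce=cv2.connectedComponentsWithStats(m.astype(np.uint8))
    for i in range(1,nl):
        if st[i,4]<40: continue
        P=C[lab==i];print(n,'hub',st[i],P.mean(0),np.median(P[:,2]),cv2.minEnclosingCircle((P[:,:2]*1000).astype(np.float32)))
    br=(I[...,0]>I[...,2]*1.6)&(I[...,1]>I[...,2]*1.35)&ok&(C[...,2]>.035)&(C[...,2]<.08)&(C[...,0]>.5)&(C[...,0]<.75)&(C[...,1]>-.1)&(C[...,1]<.4)
    nl,lab,st,ce=cv2.connectedComponentsWithStats(br.astype(np.uint8))
    for i in range(1,nl):
        if st[i,4]<15: continue
        P=C[lab==i];print(n,'brass',st[i],P.mean(0),cv2.minAreaRect((P[:,:2]*1000).astype(np.float32)))
    for d in models.spot_point('socket',p): print(d)
E
```

```text
top red [401 198  44  16 307] [422.56026059 205.70684039] [ 0.4016624  -0.31829444  0.14808429] zpct [0.14579018 0.14811156 0.15030384]
rect ((401.7969665527344, -318.6203308105469), (15.857744216918945, 96.7521743774414), 14.684898376464844) 307
[ 0.40165952 -0.31828985  0.148     ]
top hub [270 101  32  30 437] [ 0.61425737 -0.00123159  0.08404519] 0.08436358984705604 ((613.8138427734375, -1.5308655500411987), 37.941444396972656)
top hub [218 107  29  32 436] [0.59382578 0.12675767 0.08403086] 0.08434473228644171 ((593.6065673828125, 126.93934631347656), 37.65958786010742)
top hub [165 115  30  30 429] [0.57289295 0.25400132 0.08401446] 0.0841899535966967 ((572.905517578125, 253.7275848388672), 38.20017623901367)
top brass [ 147   64  170   58 7212] [0.69135688 0.16235101 0.04208001] ((692.34326171875, 143.50804138183594), (146.5899658203125, 428.71990966796875), 4.348662853240967)
top brass [258 111  15  11 125] [0.61913123 0.05366845 0.05515039] ((620.8912963867188, 52.121612548828125), (37.58075714111328, 22.679445266723633), 83.73077392578125)
{'uv': [285.7, 118.7], 'conf': 0.8
[... 245 characters left out ...]
8) 212
[ 0.40255069 -0.32417713  0.148     ]
side hub [304 111  21  17 178] [0.57235846 0.25225332 0.08366737] 0.08365550438761105 ((572.8967895507812, 252.58340454101562), 38.62181091308594)
side hub [328 131  23  18 200] [0.59289923 0.12423832 0.08399057] 0.08423017527986346 ((592.7820434570312, 125.53126525878906), 38.258888244628906)
side hub [354 154  25  18 225] [ 0.61238663 -0.00364395  0.08406433] 0.084170254518815 ((613.4275512695312, -2.8241500854492188), 38.687889099121094)
side brass [ 315   96   98   87 2677] [0.69587989 0.13968725 0.04243704] ((679.6822509765625, 141.2294921875), (140.46543884277344, 439.3035583496094), 0.004128636792302132)
{'uv': [363.3, 161.0], 'conf': 0.91}
```

```bash
ls pics
```

```text
crop_side1.png
crop_top1.png
side0.png
top0.png
```

View pics/crop_top1.png

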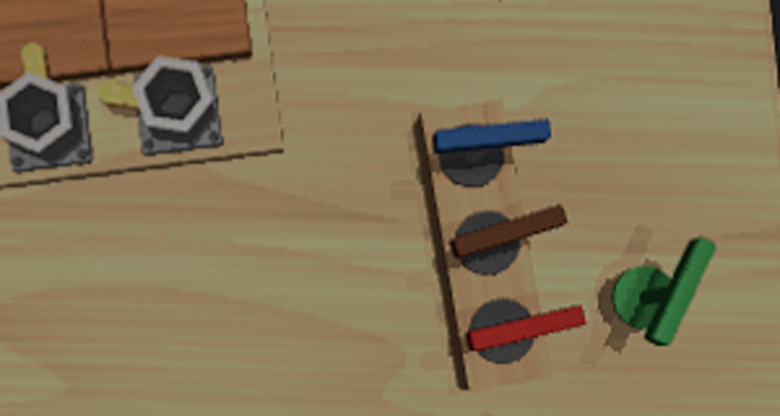

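View pics/crop_side1.png

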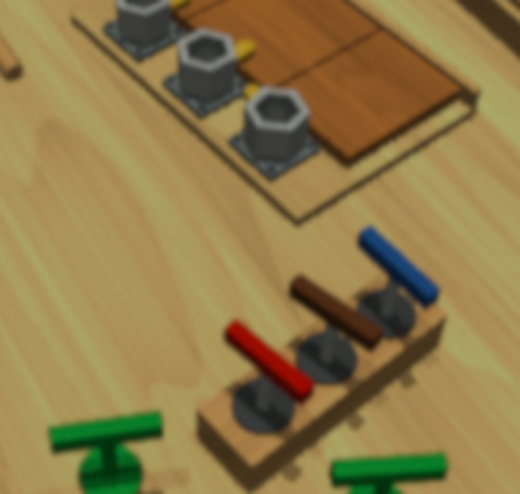

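The three hub tops fit heights of about 84 mm (85 expected) and spacing of about 129 mm. That gives:
- Open hub at (0.6136, -0.002), with base x at yaw ≈ 9°.
- Finger at yaw ≈ 83°, so about 74° open.
- Red crossbar at (0.402, -0.320), axis yaw ≈ -75.3°, top at 0.148 as expected.

```bash
cat >> h.py <<'E'
def plan(pts,grip):
    """pts: list of (x,y,z,yaw)"""
    o=telemetry.get_obs();R0=Ro.from_euler('xyz',o['orientation'],degrees=True);p0=o['tool_pos']
    rows=[]
    for x,y,z,yw in pts:
        s=R0.inv().apply(np.array([x,y,z])-p0);r=(R0.inv()*Ro.from_euler('xyz',[180,0,yw],degrees=True)).as_rotvec(degrees=True)
        rows.append(' '.join('%.3f'%v for v in s)+' '+' '.join('%.1f'%v for v in r)+' %g'%grip)
    print(';\n'.join(rows))
def st():
    o=telemetry.get_obs();print({k:np.round(o[k],4) for k in('clock','joint_pos','tool_pos','orientation','force','moment','opening')})
def interp(way,n=8):
    w=np.array(way,float);d=np.r_[0,np.cumsum(np.linalg.norm(np.diff(w[:,:3],axis=0),axis=1)+np.abs(np.diff(w[:,3]))*.004)]
    t=np.linspace(0,d[-1],n+1)[1:];return np.stack([np.interp(t,d,w[:,i]) for i in range(4)],1)
E
python3 - <<'E'
from h import *
plan(interp([(.215,.64,.227,-18.6),(.42,.42,.23,-45),(.52,.24,.23,-70)]),0)
E
```

```text
0.058 0.031 -0.001 -0.0 0.0 5.8 0;
0.116 0.063 -0.002 0.0 0.0 11.6 0;
0.174 0.094 -0.002 0.0 0.0 17.4 0;
0.232 0.125 -0.003 0.0 0.0 23.2 0;
0.284 0.161 -0.003 0.0 0.0 29.6 0;
0.328 0.201 -0.003 0.0 0.0 36.9 0;
0.372 0.242 -0.003 0.0 0.0 44.2 0;
0.417 0.282 -0.003 0.0 0.0 51.4 0
```

>>> jog_arm(targets="0.058 0.031 0 0 0 6 0; 0.116 0.062 0 0 0 12 0; 0.174 0.094 0 0 0 18 0; 0.232 0.125 0 0 0 24 0; 0.284 0.160 -0.003 0 0 30 0; 0.328 0.200 -0.003 0 0 37 0; 0.372 0.240 -0.003 0 0 44 0; 0.417 0.280 -0.003 0 0 51 0")

```text
clock: 1.7
tool_pos: [0.5192, 0.2445, 0.23]
orientation: [-180.0, 0.0, -69.8]
force: [0.2, 0.5, 0.7]
opening: 0.0438
```

```bash
python3 - <<'E'
from h import *
st()
o=telemetry.get_obs();p=o['tool_pos'];y=o['orientation'][2]
plan(interp([(*p,y),(.54,.05,.23,-72),(.52,-.12,.23,-74)]),0)
E
```

```text
{'clock': np.float64(1.7), 'joint_pos': array([ 4.47400e+01,  1.09217e+01, -1.21231e+01,  2.00000e-03,
       -6.69050e+01, -2.45098e+01]), 'tool_pos': array([0.5192, 0.2445, 0.23  ]), 'orientation': array([-1.799535e+02,  1.920000e-02, -6.976900e+01]), 'force': array([0.2394, 0.5053, 0.6739]), 'moment': array([ 0.1926, -0.2146,  0.0261]), 'opening': np.float64(0.0438)}
0.044 0.011 -0.000 -0.0 0.0 0.5 0;
0.089 0.022 -0.000 -0.0 0.0 1.0 0;
0.133 0.034 -0.000 -0.0 0.0 1.6 0;
0.178 0.045 -0.000 -0.0 0.0 2.1 0;
0.220 0.063 -0.000 -0.0 0.0 2.6 0;
0.261 0.084 -0.000 -0.0 0.0 3.2 0;
0.301 0.105 -0.000 -0.0 0.0 3.7 0;
0.342 0.125 -0.000 -0.0 0.0 4.2 0
```

>>> jog_arm(targets="0.050 0.012 0 0 0 1 0; 0.100 0.024 0 0 0 1 0; 0.150 0.036 0 0 0 2 0; 0.200 0.052 0 0 0 2 0; 0.250 0.078 0 0 0 3 0; 0.300 0.104 0 0 0 4 0; 0.342 0.125 0 0 0 4 0; 0.390 0.160 0 0 0 5 0")

```text
clock: 2.7
tool_pos: [0.504, -0.1782, 0.23]
orientation: [-179.9, 0.0, -74.7]
force: [1.0, 0.1, 0.4]
opening: 0.0435
```

```bash
python3 - <<'E'
from h import *
st()
o=telemetry.get_obs();p=o['tool_pos'];y=o['orientation'][2]
plan(interp([(*p,y),(.402,-.32,.20,-75.3)],5),0)
E
```

```text
{'clock': np.float64(2.7), 'joint_pos': array([ 1.53800e+00,  7.12640e+00, -1.67545e+01, -2.39000e-02,
       -6.60373e+01,  1.37260e+01]), 'tool_pos': array([ 0.504 , -0.1782,  0.23  ]), 'orientation': array([-1.799154e+02,  1.900000e-03, -7.474570e+01]), 'force': array([1.0447, 0.0933, 0.3739]), 'moment': array([ 0.0136, -0.1711,  0.0055]), 'opening': np.float64(0.0435)}
0.022 0.027 0.006 -0.1 0.0 0.1 0;
0.044 0.054 0.012 -0.1 0.0 0.2 0;
0.066 0.081 0.018 -0.1 0.0 0.3 0;
0.088 0.109 0.024 -0.1 0.0 0.4 0;
0.110 0.136 0.030 -0.1 0.0 0.6 0
```

>>> jog_arm(targets="0.022 0.027 0 0 0 0 0; 0.044 0.054 0 0 0 0 0; 0.066 0.081 0 0 0 0.5 0; 0.088 0.109 0.010 0 0 0.5 0; 0.110 0.136 0.020 0 0 0.5 0; 0.110 0.136 0.030 0 0 0.5 0; 0.110 0.136 0.045 0 0 0.5 0; 0.110 0.136 0.050 0 0 0.5 0")

```text
clock: 3.7
tool_pos: [0.4017, -0.3194, 0.1786]
orientation: [-180.0, 0.1, -75.2]
force: [-0.1, 0.7, 0.8]
opening: 0.0441
```

```bash
python3 - <<'E'
from h import *
st()
p=snapshot('side');save(p,'side2.png')
C,ok=cloud(p);I=p['img'].astype(int);red=(I[...,0]>110)&(I[...,1]<50)&(I[...,2]<60)&ok
P=C[red];print(len(P),cv2.minAreaRect((P[:,:2]*1000).astype(np.float32)))
cv2.imwrite('pics/side2c.png',cv2.cvtColor(cv2.resize(p['img'][150:330,250:470],None,fx=3,fy=3,interpolation=cv2.INTER_CUBIC),cv2.COLOR_RGB2BGR))
o=telemetry.get_obs()
plan([(.402,-.32,.117,-75.3)],0)
E
```

```text
{'clock': np.float64(3.7), 'joint_pos': array([-16.5867,   7.5238, -23.4211,  -0.0688, -59.0695,  31.4135]), 'tool_pos': array([ 0.4017, -0.3194,  0.1786]), 'orientation': array([-1.799815e+02,  5.790000e-02, -7.520850e+01]), 'force': array([-0.0524,  0.66  ,  0.7518]), 'moment': array([ 0.0668, -0.0431, -0.0047]), 'opening': np.float64(0.0441)}
2 ((415.2189025878906, -360.5665283203125), (4.04917049407959, 0.0), -125.40058135986328)
0.001 -0.000 0.061 -0.0 0.1 0.1 0
```

View pics/side2c.png

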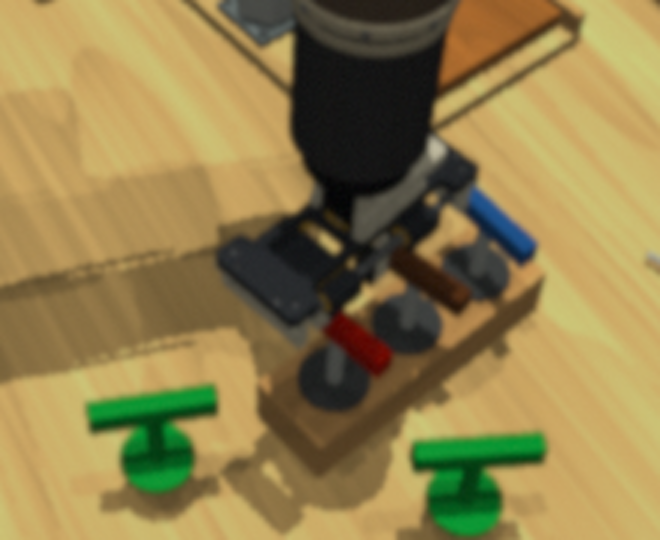

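The gripper sits over the red key, whose free crossbar end shows at crop (358,345). The finger pair is aligned along the row and clear of the brown key, so I'll descend and close.

>>> jog_arm(targets="0 0 0.015 0 0 0 0; 0 0 0.030 0 0 0 0; 0 0 0.045 0 0 0 0; 0 0 0.061 0 0 0 0; 0 0 0.061 0 0 0 -1; 0 0 0.061 0 0 0 -1; 0 0 0.061 0 0 0 -1; 0 0 0.061 0 0 0 -1")

```text
clock: 4.75
tool_pos: [0.4022, -0.3194, 0.1179]
orientation: [-179.9, 0.0, -75.2]
force: [0.6, 0.1, 1.0]
opening: 0.018
```

```bash
python3 - <<'E'
from h import *
st()
p=snapshot('side');save(p,'side3.png')
cv2.imwrite('pics/side3c.png',cv2.cvtColor(cv2.resize(p['img'][150:330,250:470],None,fx=3,fy=3,interpolation=cv2.INTER_CUBIC),cv2.COLOR_RGB2BGR))
E
```

```text
{'clock': np.float64(4.75), 'joint_pos': array([-16.5702,  11.2108, -27.9516,  -0.0713, -50.7946,  31.427 ]), 'tool_pos': array([ 0.4022, -0.3194,  0.1179]), 'orientation': array([-1.799346e+02,  2.480000e-02, -7.518820e+01]), 'force': array([0.6292, 0.0903, 0.9955]), 'moment': array([-0.0151, -0.2234, -0.0186]), 'opening': np.float64(0.018)}
```

View pics/side3c.png

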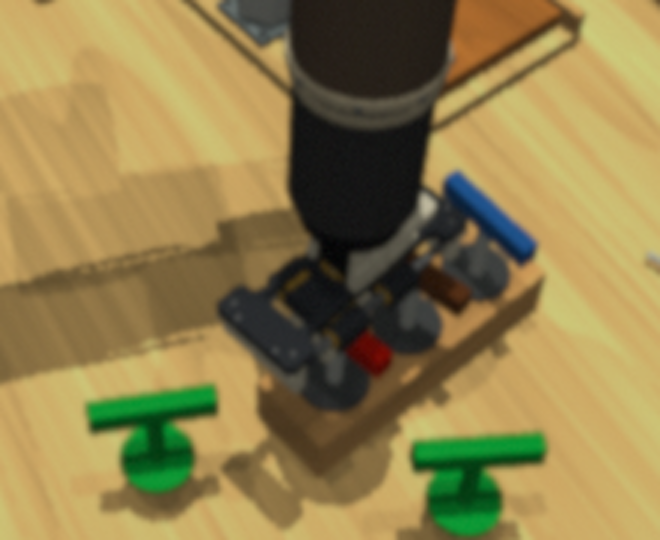

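Gripped at 18.0 mm, which matches the bar thickness. Next: lift straight up 150 mm.

>>> jog_arm(targets="0 0 -0.010 0 0 0 -1; 0 0 -0.035 0 0 0 -1; 0 0 -0.060 0 0 0 -1; 0 0 -0.085 0 0 0 -1; 0 0 -0.110 0 0 0 -1; 0 0 -0.135 0 0 0 -1; 0 0 -0.150 0 0 0 -1; 0 0 -0.150 0 0 0 -1")

```text
clock: 5.8
tool_pos: [0.4023, -0.3195, 0.2687]
orientation: [-179.8, -0.0, -75.2]
force: [1.2, 0.0, -6.2]
opening: 0.0177
```

```bash
python3 - <<'E'
from h import *
st()
p=snapshot('side');save(p,'side4.png')
cv2.imwrite('pics/side4c.png',cv2.cvtColor(cv2.resize(p['img'][120:330,250:470],None,fx=2.8,fy=2.8,interpolation=cv2.INTER_CUBIC),cv2.COLOR_RGB2BGR))
for d in models.spot_point('red_key',p): print(d,at_height(p,d['uv'],.16))
o=telemetry.get_obs();q=o['tool_pos'];y=o['orientation'][2]
plan(interp([(*q,y),(.6136,-.002,.265,-97)]),-1)
E
```

```text
{'clock': np.float64(5.8), 'joint_pos': array([-1.65882e+01,  3.62240e+00, -1.55468e+01, -6.76000e-02,
       -7.06937e+01,  3.14181e+01]), 'tool_pos': array([ 0.4023, -0.3195,  0.2687]), 'orientation': array([-1.798497e+02, -1.700000e-02, -7.519240e+01]), 'force': array([ 1.2398,  0.0271, -6.2237]), 'moment': array([ 0.0739, -0.0789, -0.0021]), 'opening': np.float64(0.0177)}
{'uv': [399.7, 325.6], 'conf': 0.87} [ 0.37423896 -0.50791116  0.16      ]
{'uv': [360.2, 251.9], 'conf': 0.69} [ 0.398459   -0.31266023  0.16      ]
{'uv': [303.3, 313.3], 'conf': 0.69} [ 0.21290938 -0.38689908  0.16      ]
-0.032 -0.036 0.000 -0.0 0.1 2.7 -1;
-0.063 -0.072 0.001 -0.0 0.1 5.5 -1;
-0.095 -0.107 0.001 -0.0 0.1 8.2 -1;
-0.126 -0.143 0.001 -0.0 0.1 10.9 -1;
-0.158 -0.179 0.002 -0.0 0.1 13.6 -1;
-0.189 -0.215 0.002 -0.0 0.1 16.4 -1;
-0.221 -0.250 0.002 -0.0 0.1 19.1 -1;
-0.252 -0.286 0.002 0.0 0.1 21.8 -1
```

View pics/side4c.png

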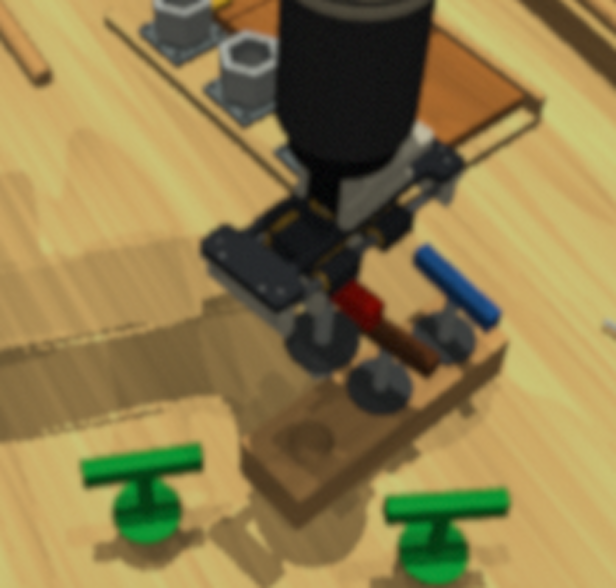

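The key is out of the rack, with its empty hole at crop (305,440), and hangs upright.

>>> jog_arm(targets="-0.020 -0.022 0 0 0 2 -1; -0.052 -0.059 0 0 0 5 -1; -0.087 -0.098 0 0 0 8 -1; -0.122 -0.138 0 0 0 11 -1; -0.157 -0.178 0 0 0 14 -1; -0.192 -0.218 0 0 0 17 -1; -0.227 -0.257 0 0 0 20 -1; -0.252 -0.286 0.003 0 0 22 -1")

```text
clock: 6.9
tool_pos: [0.6141, -0.0004, 0.2627]
orientation: [179.9, 0.1, -97.2]
force: [-0.3, -2.1, -2.8]
opening: 0.0177
```

```bash
python3 - <<'E'
from h import *
st()
p=snapshot('side');save(p,'side5.png')
cv2.imwrite('pics/side5c.png',cv2.cvtColor(cv2.resize(p['img'][30:240,260:480],None,fx=2.8,fy=2.8,interpolation=cv2.INTER_CUBIC),cv2.COLOR_RGB2BGR))
for n in('red_key',):
  for d in models.spot_point(n,p): print(n,d,at_height(p,d['uv'],.158))
p=snapshot('top');save(p,'top5.png')
plan([(.6136,-.002,.22,-97),(.6136,-.002,.205,-97)],-1)
E
```

```text
{'clock': np.float64(6.9), 'joint_pos': array([ 18.0874,  13.7657,  -4.0637,  -0.1226, -72.2735, -25.2784]), 'tool_pos': array([ 6.141e-01, -4.000e-04,  2.627e-01]), 'orientation': array([ 1.798571e+02,  6.160000e-02, -9.722860e+01]), 'force': array([-0.2658, -2.1298, -2.778 ]), 'moment': array([-0.1004, -0.1146,  0.0089]), 'opening': np.float64(0.0177)}
red_key {'uv': [400.7, 324.5], 'conf': 0.9} [ 0.37818174 -0.50627112  0.158     ]
red_key {'uv': [363.2, 143.5], 'conf': 0.73} [0.60245981 0.00306062 0.158     ]
0.001 -0.000 0.042 0.2 0.0 -0.1 -1;
0.001 -0.000 0.057 0.2 0.0 -0.1 -1
```

View pics/side5c.png

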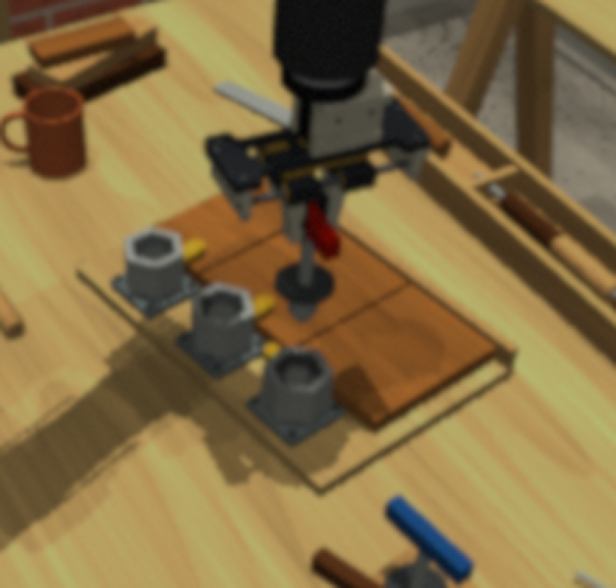

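View pics/top5.png

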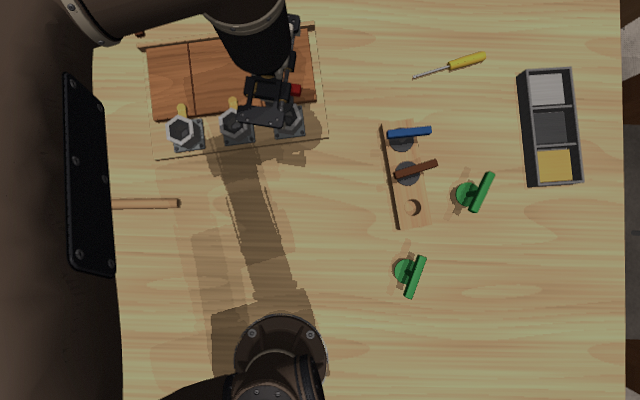

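```bash
python3 - <<'E'
from h import *
p=snapshot('side');C,ok=cloud(p)
for h,n in((.128,'bar bottom'),(.206,'collartop'),(.156,'tip')):
    pass
x,y,z=telemetry.get_obs()['tool_pos']
for n,dz in(('tcp',0),('collar',-.107+.051),('tip',-.107)): 
    u=proj(p,np.array([x,y,z+dz]));print(n,u,(u-[260,30])*2.8)
m=ok&(abs(C[...,0]-.61)<.07)&(abs(C[...,1])<.07)&(C[...,2]>.14)&(C[...,2]<.232)
P=C[m]
for a in np.arange(.14,.232,.008):
    Q=P[(P[:,2]>=a)&(P[:,2]<a+.008)]
    if len(Q):print(round(a,3),len(Q),Q[:,:2].min(0).round(3),Q[:,:2].max(0).round(3),cv2.minEnclosingCircle((Q[:,:2]*1000).astype(np.float32)))
E
```

```text
tcp [369.74637384 114.2400066 ] [307.28984676 235.87201848]
collar [368.35833591 130.29231079] [303.40334055 280.81847022]
tip [367.17330595 143.97829805] [300.08525666 319.13923455]
0.148 3 [ 0.608 -0.007] [ 0.613 -0.004] ((610.166748046875, -5.464722633361816), 2.8824212551116943)
0.156 2 [ 0.605 -0.008] [ 0.605 -0.002] ((604.9234619140625, -5.049314022064209), 2.771174669265747)
0.164 16 [ 0.6   -0.016] [0.622 0.012] ((611.662841796875, -0.6073867082595825), 15.010239601135254)
0.172 24 [ 0.597 -0.017] [0.622 0.008] ((609.84423828125, -3.031956195831299), 14.633138656616211)
0.18 6 [ 0.6   -0.015] [ 0.612 -0.003] ((605.81201171875, -9.26089096069336), 8.66999340057373)
0.196 85 [ 0.584 -0.032] [0.641 0.033] ((613.467041015625, 0.6176662445068359), 33.01987838745117)
0.204 167 [ 0.583 -0.031] [0.644 0.029] ((613.5896606445312, -2.288865327835083), 31.462615966796875)
0.212 10 [ 0.607 -0.009] [0.615 0.002] ((610.3150024414062, -3.424729585647583), 6.404635906219482)
0.22 11 [ 0.607 -0.009] [0.619 0.001] ((613.03076171875, -3.362863540649414), 6.358883857727051)
0.228 7 [ 0.606 -0.008] [ 0.616 -0.001] ((611.0677490234375, -5.0407538414001465), 5.544014930725098)
```

The collar centre measured by the side camera is (0.6136, -0.0023), within 1 mm of the hub in the same camera. The key is centred and vertical. Lowering the nose into the funnel.

>>> jog_arm(targets="0 0 0.015 0 0 0 -1; 0 0 0.030 0 0 0 -1; 0 0 0.045 0 0 0 -1; 0 0 0.060 0 0 0 -1; 0 0 0.072 0 0 0 -1; 0 0 0.082 0 0 0 -1; 0 0 0.090 0 0 0 -1; 0 0 0.090 0 0 0 -1")

```text
clock: 8.1
tool_pos: [0.6125, -0.0017, 0.1717]
orientation: [179.7, 0.0, -97.1]
force: [0.7, 0.4, -5.2]
opening: 0.0177
```

```bash
python3 - <<'E'
from h import *
st()
p=snapshot('side');save(p,'side6.png')
cv2.imwrite('pics/side6c.png',cv2.cvtColor(cv2.resize(p['img'][60:240,270:470],None,fx=3,fy=3,interpolation=cv2.INTER_CUBIC),cv2.COLOR_RGB2BGR))
plan([(.6136,-.002,.147,-97)],-1)
E
```

```text
{'clock': np.float64(8.1), 'joint_pos': array([ 18.0144,  17.1759, -11.6413,  -0.136 , -61.4337, -25.0716]), 'tool_pos': array([ 0.6125, -0.0017,  0.1717]), 'orientation': array([ 1.797221e+02,  1.600000e-03, -9.712250e+01]), 'force': array([ 0.6749,  0.3794, -5.1563]), 'moment': array([ 0.0606, -0.0441,  0.0075]), 'opening': np.float64(0.0177)}
0.000 -0.001 0.025 0.2 0.0 -0.1 -1
```

View pics/side6c.png

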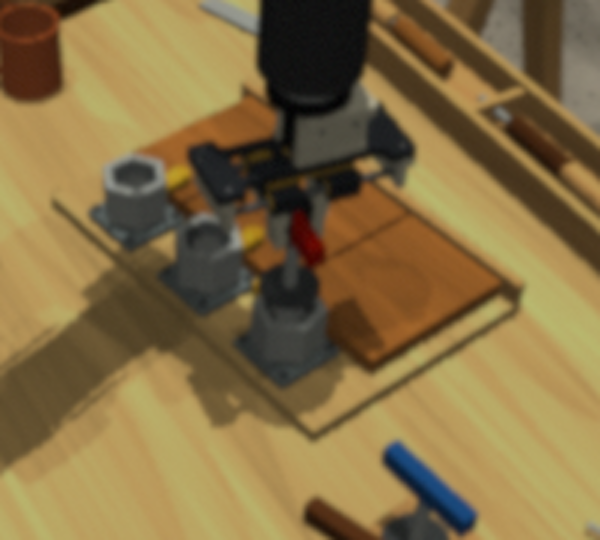

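The nose is in the funnel with only the key's weight on the wrist. Continuing down slowly.

>>> jog_arm(targets="0 -0.001 0.004 0 0 0 -1; 0 -0.001 0.008 0 0 0 -1; 0 -0.001 0.012 0 0 0 -1; 0 -0.001 0.016 0 0 0 -1; 0 -0.001 0.020 0 0 0 -1; 0 -0.001 0.023 0 0 0 -1; 0 -0.001 0.024 0 0 0 -1; 0 -0.001 0.024 0 0 0 -1")

```text
clock: 9.15
tool_pos: [0.6139, -0.0017, 0.1483]
orientation: [179.8, 0.0, -97.1]
force: [-0.4, -0.1, -4.6]
opening: 0.018
```

```bash
python3 - <<'E'
from h import *
st()
p=snapshot('side');save(p,'side7.png')
cv2.imwrite('pics/side7c.png',cv2.cvtColor(cv2.resize(p['img'][60:240,270:470],None,fx=3,fy=3,interpolation=cv2.INTER_CUBIC),cv2.COLOR_RGB2BGR))
plan([(.6136,-.002,.147,-97)],-1)
E
```

```text
{'clock': np.float64(9.15), 'joint_pos': array([ 17.9774,  18.4067, -13.1901,  -0.125 , -58.5937, -25.0247]), 'tool_pos': array([ 0.6139, -0.0017,  0.1483]), 'orientation': array([ 1.797823e+02,  1.590000e-02, -9.711270e+01]), 'force': array([-0.4346, -0.1347, -4.5896]), 'moment': array([ 0.122 , -0.1385, -0.0121]), 'opening': np.float64(0.018)}
0.000 0.000 0.001 0.2 0.0 -0.1 -1
```

View pics/side7c.png

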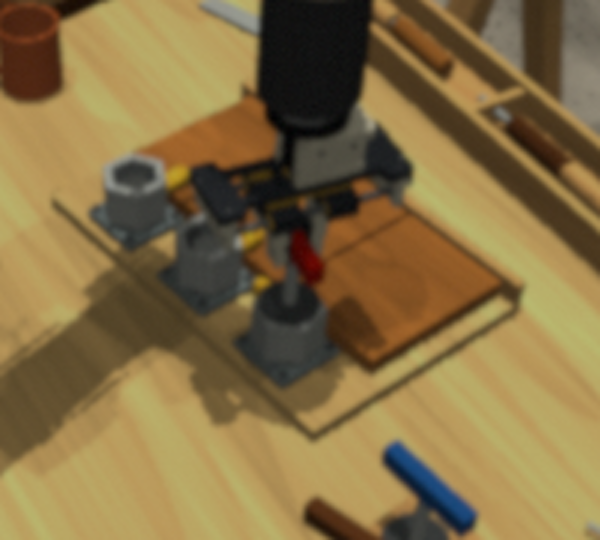

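The hex is inside with the collar almost on the rim, and the key's weight still hangs from the gripper. I'll release it so it drops home, then regrip.

>>> jog_arm(targets="0 0 0.001 0 0 0 -1; 0 0 0.001 0 0 0 -0.2; 0 0 0.001 0 0 0 -0.2; 0 0 0.001 0 0 0 -0.2; 0 0 0.001 0 0 0 -1; 0 0 0.001 0 0 0 -1; 0 0 0.001 0 0 0 -1; 0 0 0.001 0 0 0 -1")

```text
clock: 10.2
tool_pos: [0.6139, -0.0018, 0.1474]
orientation: [179.8, 0.0, -97.1]
force: [0.5, -0.3, 0.2]
opening: 0.0177
```

```bash
python3 - <<'E'
from h import *
st()
p=snapshot('side');save(p,'side8.png')
cv2.imwrite('pics/side8c.png',cv2.cvtColor(cv2.resize(p['img'][100:220,300:440],None,fx=4.5,fy=4.5,interpolation=cv2.INTER_CUBIC),cv2.COLOR_RGB2BGR))
C,ok=cloud(p)
m=ok&(np.hypot(C[...,0]-.6136,C[...,1]+.002)<.04)&(C[...,2]>.07)&(C[...,2]<.12)
print(np.histogram(C[m][:,2],bins=np.arange(.07,.12,.004)))
I=p['img'].astype(int);br=(I[...,0]>I[...,2]*1.6)&(I[...,1]>I[...,2]*1.35)&ok&(C[...,2]>.043)&(C[...,2]<.08)&(C[...,0]>.5)&(C[...,0]<.75)&(C[...,1]>-.1)&(C[...,1]<.12)
print(C[br].mean(0),br.sum())
E
```

```text
{'clock': np.float64(10.2), 'joint_pos': array([ 17.9744,  18.4534, -13.2595,  -0.1225, -58.4707, -25.0264]), 'tool_pos': array([ 0.6139, -0.0018,  0.1474]), 'orientation': array([ 1.797895e+02,  1.670000e-02, -9.711620e+01]), 'force': array([ 0.4625, -0.3007,  0.1798]), 'moment': array([-0.0203, -0.0203,  0.0081]), 'opening': np.float64(0.0177)}
(array([ 21,  20,  32,  55,  80, 137,  10,   6,   5,   6,   4,   5]), array([0.07 , 0.074, 0.078, 0.082, 0.086, 0.09 , 0.094, 0.098, 0.102,
       0.106, 0.11 , 0.114, 0.118]))
[0.70066665 0.0165414  0.04530152] 294
```

View pics/side8c.png

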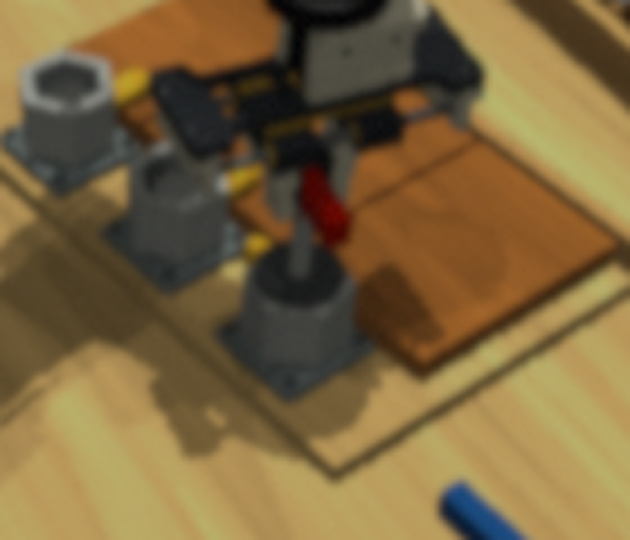

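The wrist force is about zero and the collar top is at about 0.091, so the key is seated fully home. Now turning clockwise.

>>> jog_arm(targets="0 0 0 0 0 5 -1; 0 0 0 0 0 13 -1; 0 0 0 0 0 22 -1; 0 0 0 0 0 31 -1; 0 0 0 0 0 40 -1; 0 0 0 0 0 49 -1; 0 0 0 0 0 57 -1; 0 0 0 0 0 62 -1")

```text
clock: 11.25
tool_pos: [0.6138, -0.0023, 0.1475]
orientation: [179.9, -0.2, -159.3]
force: [-0.6, -1.1, 1.4]
opening: 0.0178
```

```bash
python3 - <<'E'
from h import *
st()
for n in ('side','top'):
    p=snapshot(n);save(p,n+'9.png')
    b=p['img'][100:220,300:440] if n=='side' else p['img'][70:170,200:340]
    cv2.imwrite(f'pics/{n}9c.png',cv2.cvtColor(cv2.resize(b,None,fx=4.5,fy=4.5,interpolation=cv2.INTER_CUBIC),cv2.COLOR_RGB2BGR))
E
```

```text
{'clock': np.float64(11.25), 'joint_pos': array([ 1.79570e+01,  1.84475e+01, -1.32704e+01, -7.55000e-02,
       -5.84982e+01, -8.72197e+01]), 'tool_pos': array([ 0.6138, -0.0023,  0.1475]), 'orientation': array([ 179.9254,   -0.2127, -159.3022]), 'force': array([-0.5523, -1.0579,  1.4386]), 'moment': array([-0.8276, -0.0202,  0.1975]), 'opening': np.float64(0.0178)}
```

View pics/side9c.png

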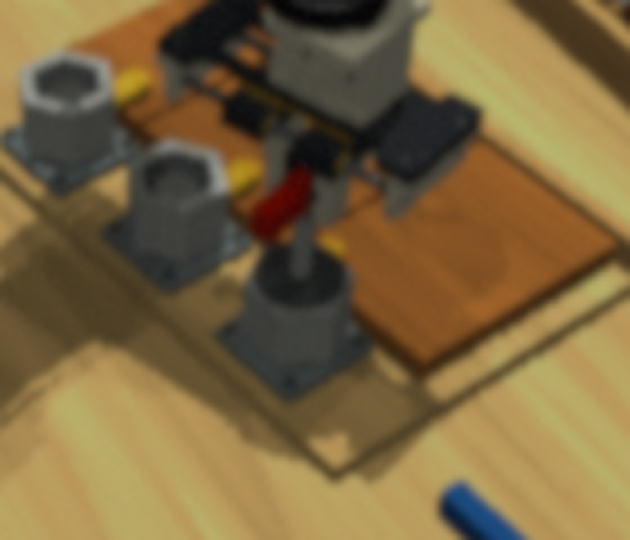

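View pics/top9c.png

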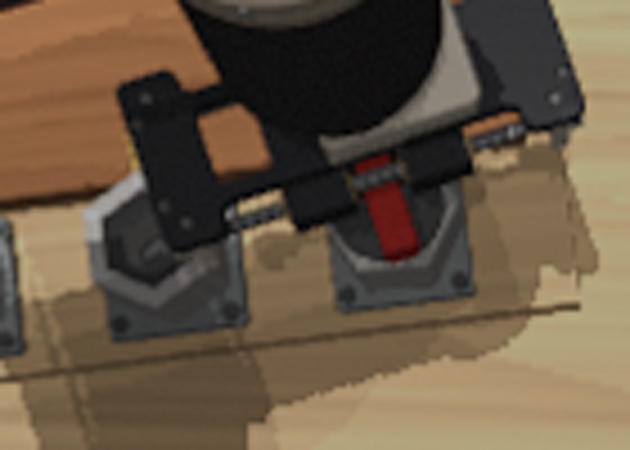

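The finger has swung to near the panel edge (side crop (335,245)), with 0.2 Nm on the key. About 17° remains by estimate, so I'll turn 15° more and measure.

>>> jog_arm(targets="0 0 0 0 0 3 -1; 0 0 0 0 0 6 -1; 0 0 0 0 0 9 -1; 0 0 0 0 0 12 -1; 0 0 0 0 0 14 -1; 0 0 0 0 0 15 -1; 0 0 0 0 0 15 -1; 0 0 0 0 0 15 -1")

```text
clock: 12.35
tool_pos: [0.6138, -0.0023, 0.1475]
orientation: [180.0, -0.2, -174.1]
force: [0.6, -1.6, -0.7]
opening: 0.0178
```

```bash
python3 - <<'E'
from h import *
st()
p=snapshot('side');save(p,'side10.png');I=p['img'].astype(int)
b=p['img'][100:220,300:440]
cv2.imwrite(f'pics/side10c.png',cv2.cvtColor(cv2.resize(b,None,fx=4.5,fy=4.5,interpolation=cv2.INTER_CUBIC),cv2.COLOR_RGB2BGR))
C,ok=cloud(p)
hsv=cv2.cvtColor(p['img'],cv2.COLOR_RGB2HSV)
m=(hsv[...,0]>=20)&(hsv[...,0]<=32)&(hsv[...,1]>140)&ok&(C[...,2]>.03)&(C[...,2]<.085)
m[:90]=0;m[200:]=0;m[:,:300]=0;m[:,450:]=0
nl,lab,s,ce=cv2.connectedComponentsWithStats(m.astype(np.uint8))
for i in range(1,nl):
    if s[i,4]>6: print(s[i],ce[i],C[lab==i].mean(0).round(4),C[lab==i].max(0).round(4))
E
```

```text
{'clock': np.float64(12.35), 'joint_pos': array([ 1.795240e+01,  1.844850e+01, -1.326870e+01, -8.160000e-02,
       -5.849640e+01, -1.020432e+02]), 'tool_pos': array([ 0.6138, -0.0023,  0.1475]), 'orientation': array([ 179.9767,   -0.2234, -174.1335]), 'force': array([ 0.6394, -1.6352, -0.6937]), 'moment': array([-0.3657, -0.1142,  0.0905]), 'opening': np.float64(0.0178)}
[326 115   7   9  44] [328.70454545 118.59090909] [0.6323 0.2624 0.054 ] [0.6549 0.294  0.0601]
[351 136   7   8  36] [353.30555556 138.66666667] [0.652  0.1327 0.0553] [0.6658 0.1472 0.0592]
[375 155   6   6  26] [377.65384615 157.42307692] [0.6733 0.0205 0.0555] [0.6808 0.0322 0.0588]
```

View pics/side10c.png

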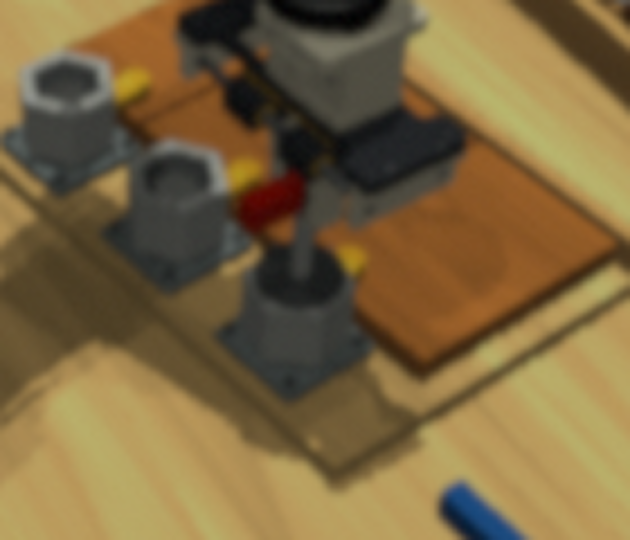

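By vision the finger has about 10° left (20° against 7° for its locked neighbour, though partly occluded). Turning 6° more.

>>> jog_arm(targets="0 0 0 0 0 2 -1; 0 0 0 0 0 4 -1; 0 0 0 0 0 6 -1; 0 0 0 0 0 6 -1; 0 0 0 0 0 6 -1; 0 0 0 0 0 6 -1; 0 0 0 0 0 6 -1; 0 0 0 0 0 6 -1")

```text
clock: 13.4
tool_pos: [0.6138, -0.0023, 0.1475]
orientation: [180.0, -0.2, 179.9]
force: [-0.4, 0.1, 1.1]
opening: 0.0172
```

```bash
cat > fin.py <<'E'
from h import *
def fingers(p,hubs,tag):
    C,ok=cloud(p);hsv=cv2.cvtColor(p['img'],cv2.COLOR_RGB2HSV)
    out=p['img'].copy()
    big=cv2.resize(out[95:200,295:435],None,fx=5.5,fy=5.5,interpolation=cv2.INTER_CUBIC)
    for h in hubs:
        m=(hsv[...,0]>=19)&(hsv[...,0]<=33)&(hsv[...,1]>130)&ok&(C[...,2]>.045)&(C[...,2]<.068)&(np.hypot(C[...,0]-h[0],C[...,1]-h[1])<.085)&(C[...,0]>h[0]+.02)
        v,u=np.nonzero(m)
        P=np.array([at_height(p,(a,b),.058) for a,b in zip(u,v)])
        if len(P)==0: print('none');continue
        d=P[:,:2]-h
        c=d.mean(0);print(tag,len(P),'centroid ang %.1f r %.4f'%(np.degrees(np.arctan2(c[1],c[0])),np.hypot(*c)),'reach %.4f'%np.hypot(*d.T).max(),'far-pts ang %.1f'%np.degrees(np.arctan2(*d[np.hypot(*d.T)>.062].mean(0)[::-1])), C[m][:,2].mean().round(4))
E
python3 - <<'E'
from fin import *
st()
p=snapshot('side');save(p,'side11.png')
fingers(p,np.array([(.6134,-.0028),(.5929,.1255),(.5728,.2526)]),'side')
b=p['img'][110:200,320:420]
cv2.imwrite(f'pics/side11c.png',cv2.cvtColor(cv2.resize(b,None,fx=6,fy=6,interpolation=cv2.INTER_CUBIC),cv2.COLOR_RGB2BGR))
E
```

```text
{'clock': np.float64(13.4), 'joint_pos': array([ 1.795050e+01,  1.844950e+01, -1.327010e+01, -8.380000e-02,
       -5.849340e+01, -1.080513e+02]), 'tool_pos': array([ 0.6138, -0.0023,  0.1475]), 'orientation': array([179.9982,  -0.2246, 179.8552]), 'force': array([-0.448 ,  0.1419,  1.0801]), 'moment': array([-0.2556, -0.113 , -0.0089]), 'opening': np.float64(0.0172)}
side 37 centroid ang 12.6 r 0.0604 reach 0.0730 far-pts ang 14.9 0.055
side 36 centroid ang 6.0 r 0.0587 reach 0.0728 far-pts ang 7.5 0.0557
side 44 centroid ang 4.2 r 0.0557 reach 0.0719 far-pts ang 6.8 0.0548
```

View pics/side11c.png

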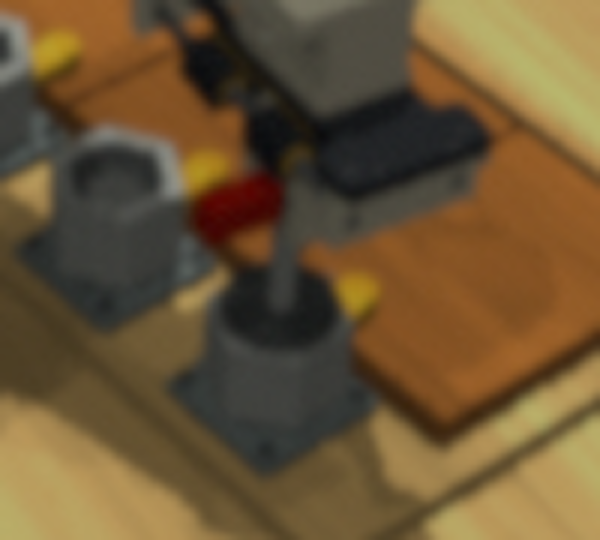

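About 7° remains against the locked neighbours (14.9° vs 7.5° and 6.8°). Turning 6° more.

>>> jog_arm(targets="0 0 0 0 0 2 -1; 0 0 0 0 0 4 -1; 0 0 0 0 0 6 -1; 0 0 0 0 0 6 -1; 0 0 0 0 0 6 -1; 0 0 0 0 0 6 -1; 0 0 0 0 0 6 -1; 0 0 0 0 0 6 -1")

```text
clock: 14.45
tool_pos: [0.6138, -0.0022, 0.1475]
orientation: [-180.0, -0.2, 173.9]
force: [0.4, 0.3, 0.8]
opening: 0.0178
```

```bash
python3 - <<'E'
from fin import *
st()
p=snapshot('side');save(p,'side12.png')
fingers(p,np.array([(.6134,-.0028),(.5929,.1255),(.5728,.2526)]),'side')
b=p['img'][110:200,320:420]
cv2.imwrite(f'pics/side12c.png',cv2.cvtColor(cv2.resize(b,None,fx=6,fy=6,interpolation=cv2.INTER_CUBIC),cv2.COLOR_RGB2BGR))
E
```

```text
{'clock': np.float64(14.45), 'joint_pos': array([ 1.795240e+01,  1.844970e+01, -1.326760e+01, -8.410000e-02,
       -5.849260e+01, -1.140492e+02]), 'tool_pos': array([ 0.6138, -0.0022,  0.1475]), 'orientation': array([-179.9798,   -0.2208,  173.8591]), 'force': array([0.3586, 0.2767, 0.8247]), 'moment': array([-0.104 , -0.225 , -0.0343]), 'opening': np.float64(0.0178)}
side 44 centroid ang 5.9 r 0.0586 reach 0.0723 far-pts ang 8.4 0.0553
side 28 centroid ang 7.5 r 0.0611 reach 0.0728 far-pts ang 7.5 0.0552
side 45 centroid ang 3.2 r 0.0557 reach 0.0719 far-pts ang 6.8 0.0544
```

View pics/side12c.png

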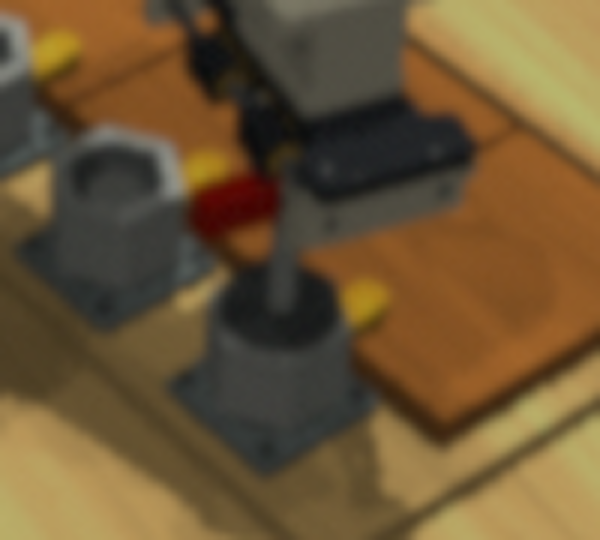

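Now within about 1° of the neighbours (8.4° vs 7.5° and 6.8°). Nudge 1°, then release and rise.

>>> jog_arm(targets="0 0 0 0 0 1 -1; 0 0 0 0 0 1 -1; 0 0 0 0 0 1 0; 0 0 0 0 0 1 0; 0 0 0 0 0 1 0; 0 0 -0.020 0 0 1 0; 0 0 -0.050 0 0 1 0; 0 0 -0.080 0 0 1 0")

```text
clock: 15.5
tool_pos: [0.614, -0.0023, 0.2282]
orientation: [-180.0, -0.2, 172.9]
force: [0.3, -0.4, 0.6]
opening: 0.0439
```

```bash
python3 - <<'E'
from h import *
st()
o=telemetry.get_obs();q=o['tool_pos'];y=o['orientation'][2]
plan(interp([(*q,y),(.5,.35,.24,y)]),0)
E
```

```text
{'clock': np.float64(15.5), 'joint_pos': array([ 1.794380e+01,  1.494740e+01, -7.039100e+00, -7.520000e-02,
       -6.824600e+01, -1.150545e+02]), 'tool_pos': array([ 0.614 , -0.0023,  0.2282]), 'orientation': array([-179.9647,   -0.2401,  172.8612]), 'force': array([ 0.2911, -0.3822,  0.5639]), 'moment': array([ 0.0253, -0.2951, -0.0145]), 'opening': np.float64(0.0439)}
0.020 0.042 -0.001 -0.0 -0.2 0.0 0;
0.039 0.084 -0.003 -0.0 -0.2 0.0 0;
0.059 0.126 -0.004 -0.0 -0.2 0.0 0;
0.078 0.168 -0.006 -0.0 -0.2 0.0 0;
0.098 0.210 -0.007 -0.0 -0.2 0.0 0;
0.118 0.252 -0.009 -0.0 -0.2 0.0 0;
0.137 0.293 -0.010 -0.0 -0.2 0.0 0;
0.157 0.335 -0.011 -0.0 -0.2 0.0 0
```

>>> jog_arm(targets="0.020 0.042 -0.002 0 0 0 0; 0.040 0.084 -0.004 0 0 0 0; 0.060 0.126 -0.006 0 0 0 0; 0.080 0.168 -0.008 0 0 0 0; 0.100 0.210 -0.010 0 0 0 0; 0.120 0.252 -0.012 0 0 0 0; 0.140 0.294 -0.014 0 0 0 0; 0.157 0.335 -0.016 0 0 0 0")

```text
clock: 16.5
tool_pos: [0.4992, 0.3511, 0.2449]
orientation: [-180.0, -0.2, 172.9]
force: [0.8, 0.4, 0.4]
opening: 0.0437
```

```bash
python3 - <<'E'
from fin import *
st()
for n,H in (('side',[(.6134,-.0028),(.5929,.1255),(.5728,.2526)]),('top',[(.6138,-.0015),(.5936,.1269),(.5729,.2537)])):
    p=snapshot(n);save(p,n+'13.png')
    fingers(p,np.array(H),n)
    b=p['img'][110:200,320:420] if n=='side' else p['img'][70:170,160:320]
    cv2.imwrite(f'pics/{n}13c.png',cv2.cvtColor(cv2.resize(b,None,fx=4.8,fy=4.8,interpolation=cv2.INTER_CUBIC),cv2.COLOR_RGB2BGR))
    C,ok=cloud(p);I=p['img'].astype(int);red=(I[...,0]>110)&(I[...,1]<50)&(I[...,2]<60)&ok&(C[...,0]>.5)&(C[...,2]>.14)
    P=C[red];print(n,'red',len(P),cv2.minAreaRect((P[:,:2]*1000).astype(np.float32)),np.percentile(P[:,2],[50,90]))
    m=ok&(np.hypot(C[...,0]-.6136,C[...,1]+.002)<.036)&(C[...,2]>.075)&(C[...,2]<.1)
    print(np.percentile(C[m][:,2],[25,50,75]))
E
```

```text
{'clock': np.float64(16.5), 'joint_pos': array([  53.3126,   13.9835,   -6.0691,   -0.2052,  -70.0789, -150.3627]), 'tool_pos': array([0.4992, 0.3511, 0.2449]), 'orientation': array([-179.9809,   -0.2326,  172.8797]), 'force': array([0.7635, 0.4482, 0.3517]), 'moment': array([ 0.0749, -0.2882,  0.0168]), 'opening': np.float64(0.0437)}
side 46 centroid ang 5.4 r 0.0586 reach 0.0723 far-pts ang 7.8 0.0552
side 26 centroid ang 7.7 r 0.0613 reach 0.0728 far-pts ang 8.2 0.0569
side 43 centroid ang 3.9 r 0.0564 reach 0.0731 far-pts ang 8.3 0.055
side red 127 ((614.0125122070312, -3.6730575561523438), (17.745468139648438, 96.6580810546875), 84.52574157714844) [0.17760405 0.17982921]
[0.08559994 0.09003759 0.09161192]
top 3 centroid ang -2.7 r 0.0464 reach 0.0489 far-pts ang nan 0.0549
top 27 centroid ang 7.8 r 0.0535 reach 0.0719 far-pts ang 12.7 0.0548
top 60 centroid ang 7.0 r 0.0574 reach 0.0717 far-pts ang 7.7 0.0556
top red 317 ((613.2603149414062, -1.947021484375), (16.0909481048584, 97.04205322265625), 83.14507293701172) [0.17788347 0.17988848]
[0.08720904 0.09009066 0.09167348]fin.py:12: RuntimeWarning: Mean of empty slice.
  c=d.mean(0);print(tag,len(P),'centroid ang %.1f r %.4f'%(np.degrees(np.arctan2(c[1],c[0])),np.hypot(*c)),'reach %.4f'%np.hypot(*d.T).max(),'far-pts ang %.1f'%np.degrees(np.arctan2(*d[np.hypot(*d.T)>.062].mean(0)[::-1])), C[m][:,2].mean().round(4))
  ret = um.true_divide(
```

View pics/side13c.png

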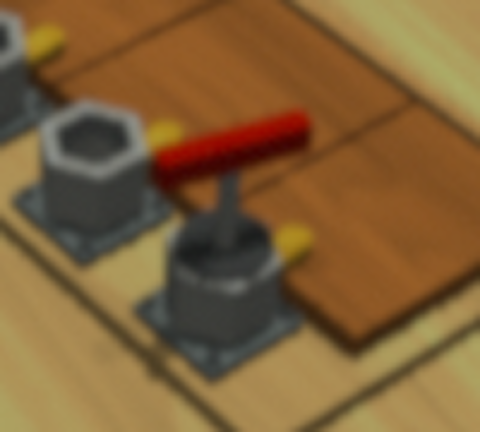

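View pics/top13c.png

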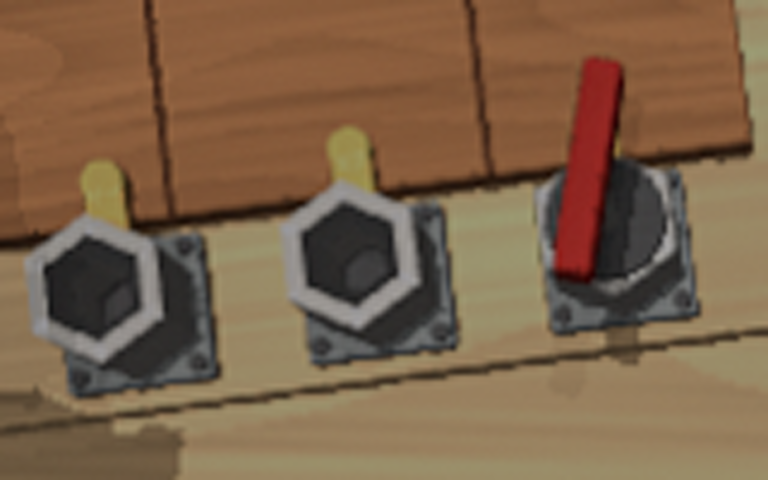

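The key stands upright and home: bar top at 0.178 m as expected, collar top at 0.091 m. The finger reads 7.8° against 8.2° and 8.3° for the locked ones, and the gripper is clear. Handing in.

```bash
python3 - <<'E'
from h import *
print(job.close_job())
E
```

```text
the job is handed in; nothing more can be done
None
```

I took the red T-key from the rack, seated it fully home in the open hold-down and turned it clockwise until the brass finger lined up with the other two. I then released it, leaving it standing in the socket. The job was handed in at about 16.6 s, with the gripper clear. The gripper only ever held the key's crossbar, well above the hub.

**Last checks:**
- **Key seated:** the crossbar top is at 0.178 m and the collar top at about 0.091 m, as expected for fully home. The key stands upright over the hub.
- **Finger direction:** in the side view the finger reads 7.8°, against 8.2° and 8.3° for the two locked ones. I trust these readings to about 1–2°.

**What disagreed or could not be checked:**
- **Top view:** the crossbar hides the finger there, so its angle was not confirmed from that camera.
- **Key lag:** the key ended about 14–16° ahead of the finger, where I had expected about 7°. I read this as 14° of play to each side, so I set the final angle from the picture rather than from how far the key had turned.

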